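Make up two pipe-fitting kits for the welder

TASK

Make up two kits for the welder from the loose pipe fittings: the keyhole-shaped tray gets the wide flange, neck up, in its large bay and the taller nipple standing on end in its small bay; the rectangular tray gets the elbow lying flat in one bay and the narrow flange, neck up, in the other, either way round. Every piece must rest flat on the floor of its bay, not on a rim; set each down rather than dropping it, and leave the short nipple and the tee where they are.

Things in the scene. Friction and masses are not known exactly. Their poses are not given: they have to be found in the camera images.
- flange_wide: The wide pipe flange, bare steel, loose, lying on its face with its neck up: round plate 95 mm across and 10 mm thick with four bolt holes, and on it a central round neck 42 mm across reaching 48 mm above the underside. About 0.6 kg. Origin: centre of the underside; z up along the neck.
- flange_narrow: The narrow pipe flange, bare steel, loose, lying on its face with its neck up: round plate 75 mm across and 10 mm thick with four bolt holes, and on it a central round neck 28 mm across reaching 46 mm above the underside. About 0.35 kg. Origin: centre of the underside; z up along the neck.
- nipple_tall: The taller pipe nipple, a plain steel tube standing on end, loose: 34 mm outside, 27 mm inside, 75 mm tall. About 0.2 kg. Origin: centre of the lower end; z up along the tube.
- nipple_short: The shorter pipe nipple, a plain steel tube standing on end, loose: 34 mm outside, 27 mm inside, 45 mm tall. In neither kit. About 0.12 kg. Origin: centre of the lower end; z up along the tube.
- elbow: 90 degree steel pipe elbow, loose, lying flat: round 34 mm tube, centreline bend radius 38 mm, 34 mm tall as it lies. About 0.17 kg. Origin: on the underside, below the tube centreline at the middle of the bend (grip across the tube there). x points radially to the outside of the bend, y along the tube, z up. It spans x -25 to +17 mm, y -38 to +38 mm; bend centre at x = -38 mm.
- tee: The steel pipe tee, loose, lying flat on its side: straight 34 mm run 76 mm long with a 34 mm branch from its middle, 34 mm tall as it lies. In neither kit. About 0.3 kg. Origin: on the underside, beneath where run and branch axes meet; x along the run (from -38 to +38 mm), y along the branch (which ends at +38 mm), z up.
- tray_keyhole: Keyhole-shaped kit tray, grey sheet metal, fixed: a large square bay with a small square bay projecting from one side. Floor 3 mm thick; rims and divider 4 mm thick, tops 8 mm above the bench. Overall 190 mm long. Large bay 118 x 118 mm inside, centre x = -32 mm; small bay 60 x 60 mm inside, centre x = +61 mm; both y = 0. Origin: underside, mid-length; x from large to small bay, z up.
- tray_rect: Rectangular kit tray, grey sheet metal, fixed: two equal bays in a row. Floor 3 mm thick; rims and divider 4 mm thick, tops 8 mm above the bench. Overall 212 x 108 mm; bays 100 x 100 mm inside, centres at x = -52 and +52 mm, y = 0; divider at x = 0. Origin: centre of the underside; x along the length, z up.

How it is judged:
By the outcome, as a careful person would: the job done as asked, in the order asked, and still so for the second after the job is handed in, with the robot touching nothing.
It also fails if it takes over 115 s, if anything falls off the work surface, if the arm or the gripper's body presses on something with over 40 N, if the wrist force passes 120 N, or if a joint passes its speed limit or range.

ROBOT

A 6-joint arm with a two-finger parallel gripper is mounted at the origin on the work surface. World frame = base frame: x ahead of the robot, y to its left, z up, the work surface at z = 0. Lengths are in mm, angles in rad, forces in N, time in s.
With the tool pointing down it reaches from about 275 to 1000 mm from the base axis. Payload 8.4 kg.
Tool frame: the origin (TCP) lies midway between the tips of the shut fingers; the grasp point (between the pads) lies 19 mm behind it; z points along the fingers, y is the line along which they close (so a half turn about z gives the same grasp; the last joint's range is limited). The gripper opens to 85 mm and grips with 20 to 120 N. Pads are 22 mm wide; open, the fingers measure 114 mm over their backs; the gripper's body (76 mm by 85 mm) begins 54 mm behind the grasp point. The pads swing forward as they close: fully open they stand 13 mm farther back than shut.
Start: joints at [-1.128, 0.353, 1.633, -0, 1.155, -0.002], TCP at [268.922, -564.189, 231.281] pointing down, gripper open.
Joint ranges: [-2.63, 2.63], [-0.92, 2.1], [0.06, 2.66], [-1.3, 4.44], [0, 2.69], [-3.02, 3.02]. Speed limits (rad/s): [2.22, 2.22, 2.79, 3.14, 3.14, 3.14].

INTERFACE

Orientations are given as [roll, pitch, yaw] about the fixed x, y, z axes, in that order (R = Rz(yaw) Ry(pitch) Rx(roll)).
In Python, from rig import monitor, imaging, r gives the robot as it stands.
- The arm moves only by the tool drive_tool, never from a script. Its argument "plan" is a list of rows, each an object of numbers: "x", "y", "z": the shift along the tool's x, y, z in units of 50 mm (1.0 is 50 mm); "ax", "ay", "az": the turn, a rotation vector about the tool's x, y, z in units of 6 degrees (1.0 is 6 degrees); "hand": the finger opening in mm, from 0 to 85.4. In form: [{"x": .., "y": .., "z": .., "ax": .., "ay": .., "az": .., "hand": ..}, ...]. A call has 1 to 8 rows; each row is the pose to reach, as a shift and turn from the pose commanded when the call began, along the tool's axes at that moment; what a row does not reach only later rows make up. A row lasts 1/10 s, in which the tool goes at most 50 mm and 8.59 degrees, less where a joint would pass 70% of its speed; a pose out of reach is approached as far as the arm can. A call with a gripper value outside its range is refused whole. The fingers move at their own pace and stop on an object; "grip_force" is the grip in N (left out, the last holds). Time passes only in rows, so rows that repeat a pose let the fingers close. It gives the time, the measured TCP pose, the force, the opening and the grip force at its end, in the units of the state.
- monitor.sense(): the state, without advancing time (a new reading comes with each control period).
- imaging.grab_frame(name): name is "scene" or "top" or "wrist"; returns the picture (480x640x3 uint8, red, green, blue); there is no depth.
- imaging.camera_info(name): a dict with "mtx" (3x3 intrinsics, pixels), "R" (3x3) and "t" (3): a world point X has camera coordinates R X + t. Camera axes: x right, y down, z forward; pixel columns grow to the right and rows downward; lengths in mm; the calibration is good to about 2 mm. A picture is of the moment at which its call begins: read the wrist's pose just before it. camera_info takes no time and is no camera call; for the wrist camera it gives the pose at the moment of the call.
- r.sign_off(): hands the job in; it is judged then, once.
The state is a dict: "clock": time; "qpos": joint angles; "qvel": joint speeds; "joint_efforts": joint torques, N m; "eef_pos": TCP position; "tcp_rot": TCP orientation; "contact_force": force on the tool from outside, world axes, zero at the start; "wrist_torque": the same for the moment, N m; "opening": opening from 0.0 (shut) to 1.0 (fully open); "grasp_force": force on a finger pad.
Only numpy, scipy, OpenCV 4.12 (cv2) and the standard library are available. Lean on these libraries where they do the work, as an engineer would, in place of code of your own. Each camera call takes 0.05 s, during which the arm holds its last target. There are 200 camera calls.

## Working session

There is one attempt and no reset: what is moved stays moved. The work goes in short steps, Python scripts to look and compute and a tool call to move; the robot and the scene stay as the last step left them, time stands still between calls to the robot, and variables do not carry over. Pictures are saved under pics/ and viewed, at most 14 in all, crops included, and the job is handed in when it is done.

Besides the shell and the picture viewer there is one more tool, called as name(argument=value, ...) on one line, values as JSON. drive_tool: Moves the arm, as the interface text tells. Its arguments: {"type":"object","properties":{"plan":{"type":"array","items":{"type":"object","properties":{"x":{"type":"number"},"y":{"type":"number"},"z":{"type":"number"},"ax":{"type":"number"},"ay":{"type":"number"},"az":{"type":"number"},"hand":{"type":"number"}}}},"grip_force":{"type":"number"}},"required":["plan"]}

```bash
ls; mkdir -p pics
python3 - <<'E'
from rig import monitor, imaging, r
import cv2,numpy as np
for n in("top","scene"):
    f=imaging.grab_frame(n);cv2.imwrite(f"pics/{n}0.png",f[:,:,::-1])
    c=imaging.camera_info(n);print(n,np.round(c['mtx'],1).tolist(),np.round(c['R'],4).tolist(),np.round(c['t'],1).tolist())
s=monitor.sense();print({k:np.round(v,3) for k,v in s.items()})
E
```

```text
pics
top [[479.0, 0.0, 327.6], [0.0, 479.0, 234.8], [0.0, 0.0, 1.0]] [[-0.0033, -1.0, -0.0038], [-0.9947, 0.0037, -0.103], [0.103, 0.0035, -0.9947]] [-6.8, 575.6, 1008.0]
scene [[596.0, 0.0, 318.8], [0.0, 596.0, 243.4], [0.0, 0.0, 1.0]] [[-0.7994, 0.6008, -0.008], [0.472, 0.6197, -0.627], [-0.3717, -0.505, -0.779]] [463.2, -253.3, 1377.3]
{'clock': np.float64(0.1), 'qpos': array([-1.128,  0.354,  1.634,  0.   ,  1.155, -0.002]), 'qvel': array([-0.   , -0.002, -0.003,  0.   ,  0.002, -0.001]), 'joint_efforts': array([-0.0000e+00, -6.0636e+01, -3.4282e+01, -0.0000e+00,  4.0000e-03,
       -0.0000e+00]), 'eef_pos': array([ 268.738, -563.775,  230.624]), 'tcp_rot': array([-3.14 , -0.   ,  0.445]), 'contact_force': array([-0.943,  1.158,  0.062]), 'wrist_torque': array([0.022, 0.046, 0.013]), 'grasp_force': np.float64(0.0), 'opening': np.float64(1.0)}
```

View pics/top0.png

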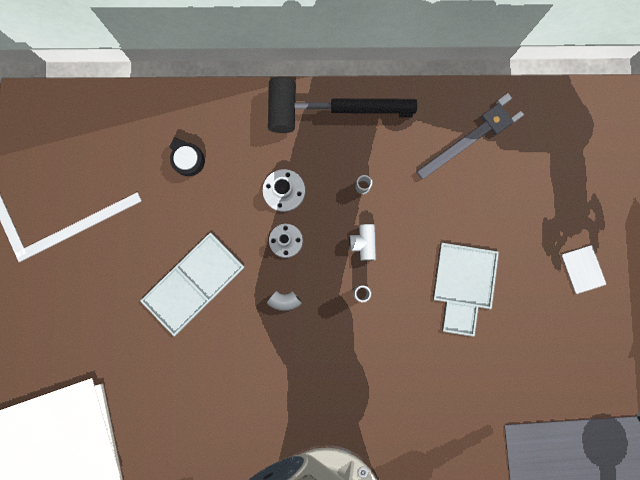

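View pics/scene0.png

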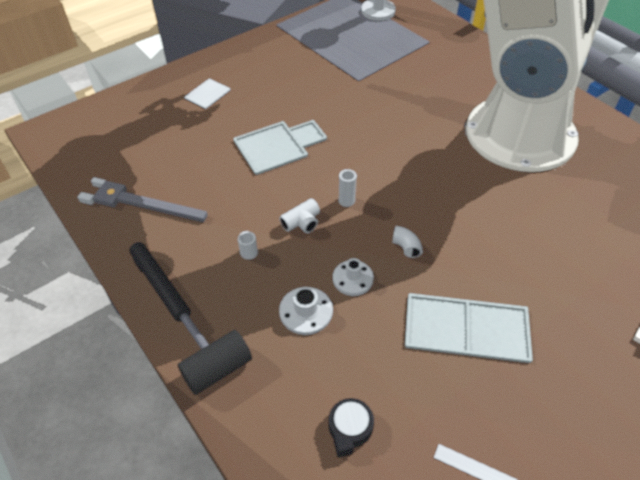

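The top view shows the wide flange at px (284,190), narrow flange (285,241), elbow (284,301), tall nipple (363,294), short nipple (364,184), tee (365,242), keyhole tray (467,285) with its small bay toward the robot, and rect tray (192,284). Next I measure these by segmentation.

```bash
cat > h.py <<'E'
from rig import monitor, imaging, r
import cv2,numpy as np
def px2w(c,uv,z):
    d=c['R'].T@np.linalg.inv(c['mtx'])@np.array([uv[0],uv[1],1.]); o=-c['R'].T@c['t']
    return o+d*(z-o[2])/d[2]
def w2px(c,X):
    p=c['mtx']@(c['R']@np.array(X,float)+c['t']); return p[:2]/p[2]
E
python3 - <<'E'
from h import *
f=cv2.imread('pics/top0.png');c=imaging.camera_info('top')
hsv=cv2.cvtColor(f,cv2.COLOR_BGR2HSV)
m=((hsv[...,1]<70)&(hsv[...,2]>95)).astype(np.uint8)*255
m=cv2.morphologyEx(m,cv2.MORPH_CLOSE,np.ones((3,3)))
cs,_=cv2.findContours(m,cv2.RETR_EXTERNAL,cv2.CHAIN_APPROX_NONE)
for k in cs:
    a=cv2.contourArea(k)
    if a<80:continue
    x,y,w,h=cv2.boundingRect(k)
    if y<140 or y>350:continue
    h_=cv2.convexHull(k);(u,v),sz,an=cv2.minAreaRect(h_)
    M=cv2.moments(h_)
    print(a,(x,y,w,h),np.round((u,v),1),np.round(sz,1),round(an,1),'hullcen',round(M['m10']/M['m00'],1),round(M['m01']/M['m00'],1),'w0',np.round(px2w(c,(u,v),8)[:2]), np.round([px2w(c,b,8)[:2] for b in cv2.boxPoints(((u,v),sz,an))]).tolist() if a>2500 else '')
crop=f[150:340,255:385];cv2.imwrite('pics/c1.png',cv2.resize(crop,None,fx=3.1,fy=3.1,interpolation=cv2.INTER_CUBIC))
E
```

```text
426.0 (267, 291, 35, 19) [284. 300.] [18. 34.] 90.0 hullcen 283.9 300.2 w0 [435.  87.] 
227.0 (353, 285, 19, 18) [362.5 293.5] [17. 17.] 45.0 hullcen 362.3 293.5 w0 [449. -84.] 
1355.0 (561, 245, 46, 50) [583.6 269.3] [43.3 33.8] 71.6 hullcen 583.5 269.4 w0 [ 500. -569.] 
4319.5 (434, 242, 65, 95) [464.3 290.1] [59.5 89.4] 7.9 hullcen 464.6 287.1 w0 [ 455. -307.] [[369.0, -227.0], [562.0, -259.0], [543.0, -388.0], [351.0, -354.0]]
4915.5 (140, 232, 105, 105) [191.5 284. ] [50.2 99.7] 45.0 hullcen 191.6 284.1 w0 [471. 290.] [[433.0, 405.0], [587.0, 254.0], [508.0, 174.0], [356.0, 325.0]]
673.0 (350, 224, 26, 37) [362.5 242. ] [36. 25.] 90.0 hullcen 363.7 242.0 w0 [562. -86.] 
888.0 (269, 223, 34, 35) [285.5 240. ] [34. 33.] 90.0 hullcen 285.5 240.2 w0 [567.  84.] 
1909.5 (0, 192, 142, 71) [ 65.3 201.1] [ 69.5 138.2] 64.3 hullcen 55.6 217.0 w0 [656. 577.] 
213.5 (357, 175, 16, 20) [364.5 184.5] [19. 15.] 90.0 hullcen 364.2 183.9 w0 [691. -92.] 
1400.5 (262, 169, 44, 43) [283.5 190. ] [42. 43.] 90.0 hullcen 283.4 189.9 w0 [679.  90.] 
435.0 (173, 146, 25, 24) [185.  157.5] [23.3 23.3] 45.0 hullcen 185.0 157.5 w0 [754. 312.]
```

View pics/c1.png

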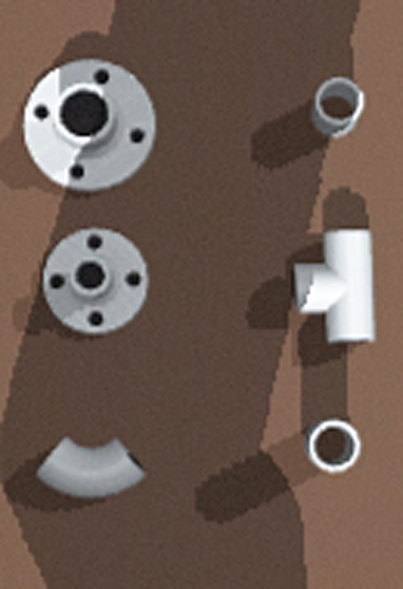

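Run:
```python
from h import *
c=imaging.camera_info('top');s=imaging.camera_info('scene')
for n,uv,z in [('wide plate',(283.4,190),10),('wide bore',(282.1,186.5),48),('narrow plate',(285.5,240.2),10),('narrow bore',(284,238.7),46),('tall',(362.7,293.9),75),('tall_outline',(362.4,293.5),75),('elbow mid',(284,304),30),('elbow L',(271.5,297),17),('elbow R',(297,295),17),('short',(364.2,183.2),45),('kh small ctr',(460,319.5),3),('kh large ctr',(467,274),3)]:
    X=px2w(c,uv,z);print(n,np.round(X,0),'scene px',np.round(w2px(s,X)))
```

```text
wide plate [678.  90.  10.] scene px [305. 308.]
wide bore [678.  89.  48.] scene px [304. 296.]
narrow plate [566.  84.  10.] scene px [352. 275.]
narrow bore [566.  84.  46.] scene px [352. 264.]
tall [449. -80.  75.] scene px [346. 174.]
tall_outline [450. -80.  75.] scene px [346. 175.]
elbow mid [427.  85.  30.] scene px [408. 234.]
elbow L [442. 113.  17.] scene px [412. 251.]
elbow R [446.  58.  17.] scene px [391. 234.]
short [686. -88.  45.] scene px [246. 237.]
kh small ctr [ 392. -297.    3.] scene px [307. 133.]
kh large ctr [ 490. -315.    3.] scene px [267. 147.]
```

drive_tool(plan=[{"x": 6.5,"y": -4.1,"az": -10.75,"hand": 80},{"x": 6.5,"y": -4.1,"az": -10.75,"hand": 80},{"x": 6.5,"y": -4.1,"az": -10.75,"hand": 80},{"x": 6.5,"y": -4.1,"az": -10.75,"hand": 80},{"x": 6.5,"y": -4.1,"az": -10.75,"hand": 80},{"x": 6.5,"y": -4.1,"az": -10.75,"hand": 80},{"x": 6.5,"y": -4.1,"az": -10.75,"hand": 80},{"x": 6.5,"y": -4.1,"az": -10.75,"hand": 80}], grip_force=60)

```text
invalid input
```

drive_tool(plan=[{"x": 0.8,"y": -0.5,"z": 0,"ax": 0,"ay": 0,"az": -1.35,"hand": 80},{"x": 1.6,"y": -1.0,"z": 0,"ax": 0,"ay": 0,"az": -2.7,"hand": 80},{"x": 2.4,"y": -1.5,"z": 0,"ax": 0,"ay": 0,"az": -4.05,"hand": 80},{"x": 3.2,"y": -2.0,"z": 0,"ax": 0,"ay": 0,"az": -5.4,"hand": 80},{"x": 4.0,"y": -2.5,"z": 0,"ax": 0,"ay": 0,"az": -6.75,"hand": 80},{"x": 4.8,"y": -3.0,"z": 0,"ax": 0,"ay": 0,"az": -8.1,"hand": 80},{"x": 5.6,"y": -3.5,"z": 0,"ax": 0,"ay": 0,"az": -9.45,"hand": 80},{"x": 6.4,"y": -4.0,"z": 0,"ax": 0,"ay": 0,"az": -10.75,"hand": 80}], grip_force=60)

```text
clock: 0.9
eef_pos: [472.3, -244.2, 231.1]
tcp_rot: [-3.141, -0.0, 1.576]
contact_force: [0.4, -0.5, 0.4]
opening: 0.939
grasp_force: 0.0
```

drive_tool(plan=[{"x": 6.66,"y": 4.1,"z": 1.8,"ax": 0,"ay": 0,"az": 0,"hand": 80},{"x": 6.66,"y": 4.1,"z": 1.8,"ax": 0,"ay": 0,"az": 0,"hand": 80},{"x": 6.66,"y": 4.1,"z": 1.8,"ax": 0,"ay": 0,"az": 0,"hand": 80},{"x": 6.66,"y": 4.1,"z": 1.8,"ax": 0,"ay": 0,"az": 0,"hand": 80},{"x": 6.66,"y": 4.1,"z": 1.8,"ax": 0,"ay": 0,"az": 0,"hand": 80},{"x": 6.66,"y": 4.1,"z": 1.8,"ax": 0,"ay": 0,"az": 0,"hand": 80},{"x": 6.66,"y": 4.1,"z": 1.8,"ax": 0,"ay": 0,"az": 0,"hand": 80},{"x": 6.66,"y": 4.1,"z": 1.8,"ax": 0,"ay": 0,"az": 0,"hand": 80}])

```text
clock: 1.7
eef_pos: [676.7, 87.9, 140.7]
tcp_rot: [-3.141, 0.0, 1.571]
contact_force: [0.6, -0.5, -0.2]
opening: 0.937
grasp_force: 0.0
```

Run:
```python
from h import *
s=monitor.sense();c=imaging.camera_info('wrist');f=imaging.grab_frame('wrist')
print(s['eef_pos'],s['tcp_rot'],-c['R'].T@c['t'])
cv2.imwrite('pics/w1.png',f[:,:,::-1])
print('pred neck top',w2px(c,(678,89,48)),'plate',w2px(c,(678,90,10)))
```

```text
[676.6913091  87.8770271 140.6713493] [-3.14099817e+00  1.71648076e-04  1.57077808e+00] [677.20729858 166.88047546 283.01817818]
pred neck top [325.0719269  244.13963507] plate [324.91136658 226.81701405]
```

View pics/w1.png

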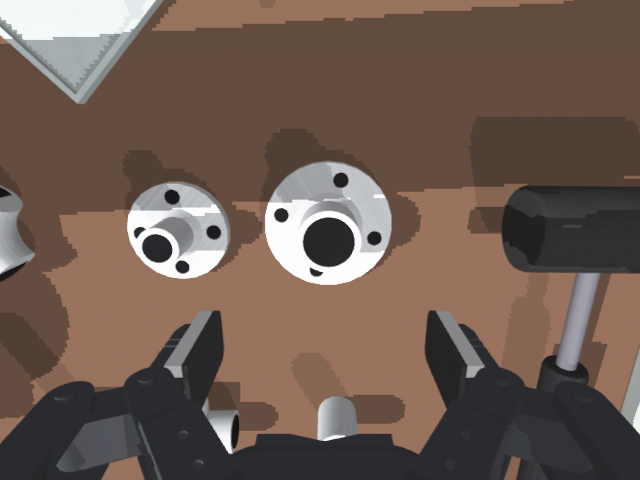

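The wrist view shows the wide flange's neck top at px (328,241), against a predicted (325,244), so the estimate is about 2 mm off. The narrow flange is at (178,230).

drive_tool(plan=[{"x": 0.05,"y": 0.05,"z": 0.8,"ax": 0,"ay": 0,"az": 0,"hand": 80},{"x": 0.05,"y": 0.05,"z": 1.6,"ax": 0,"ay": 0,"az": 0,"hand": 80},{"x": 0.05,"y": 0.05,"z": 2.2,"ax": 0,"ay": 0,"az": 0,"hand": 80},{"x": 0.05,"y": 0.05,"z": 2.48,"ax": 0,"ay": 0,"az": 0,"hand": 80},{"x": 0.05,"y": 0.05,"z": 2.48,"ax": 0,"ay": 0,"az": 0,"hand": 80},{"x": 0.05,"y": 0.05,"z": 2.48,"ax": 0,"ay": 0,"az": 0,"hand": 30},{"x": 0.05,"y": 0.05,"z": 2.48,"ax": 0,"ay": 0,"az": 0,"hand": 30},{"x": 0.05,"y": 0.05,"z": 2.48,"ax": 0,"ay": 0,"az": 0,"hand": 30}], grip_force=80)

```text
clock: 2.55
eef_pos: [679.9, 88.5, 19.9]
tcp_rot: [3.139, -0.0, 1.57]
contact_force: [1.8, -0.3, 0.9]
opening: 0.465
grasp_force: 80.6
```

drive_tool(plan=[{"x": 0,"y": 0,"z": 0,"ax": 0,"ay": 0,"az": 0,"hand": 30},{"x": 0,"y": 0,"z": 0,"ax": 0,"ay": 0,"az": 0,"hand": 30},{"x": 0,"y": 0,"z": 0,"ax": 0,"ay": 0,"az": 0,"hand": 30}])

```text
clock: 2.85
eef_pos: [680.0, 88.5, 19.9]
tcp_rot: [3.139, -0.0, 1.57]
contact_force: [-1.3, -0.4, 6.6]
opening: 0.466
grasp_force: 80.6
```

drive_tool(plan=[{"x": 0,"y": 0,"z": -0.2,"ax": 0,"ay": 0,"az": 0,"hand": 30},{"x": 0,"y": 0,"z": -0.8,"ax": 0,"ay": 0,"az": 0,"hand": 30},{"x": 0,"y": 0,"z": -1.5,"ax": 0,"ay": 0,"az": 0,"hand": 30},{"x": -0.3,"y": -0.15,"z": -2.2,"ax": 0,"ay": 0,"az": 0,"hand": 30},{"x": -1.0,"y": -0.5,"z": -2.4,"ax": 0,"ay": 0,"az": 0,"hand": 30},{"x": -1.8,"y": -0.9,"z": -2.4,"ax": 0,"ay": 0,"az": 0,"hand": 30},{"x": -2.6,"y": -1.3,"z": -2.4,"ax": 0,"ay": 0,"az": 0,"hand": 30},{"x": -3.4,"y": -1.7,"z": -2.4,"ax": 0,"ay": 0,"az": 0,"hand": 30}])

```text
clock: 3.65
eef_pos: [592.4, -82.8, 138.4]
tcp_rot: [3.141, 0.0, 1.571]
contact_force: [0.4, -0.2, -5.4]
opening: 0.47
grasp_force: 82.0
```

drive_tool(plan=[{"x": -0.8,"y": -0.4,"z": 0,"ax": 0,"ay": 0,"az": 0,"hand": 30},{"x": -1.6,"y": -0.8,"z": 0,"ax": 0,"ay": 0,"az": 0,"hand": 30},{"x": -2.4,"y": -1.2,"z": 0,"ax": 0,"ay": 0,"az": 0,"hand": 30},{"x": -3.2,"y": -1.6,"z": 0,"ax": 0,"ay": 0,"az": 0,"hand": 30},{"x": -3.9,"y": -1.9,"z": 0,"ax": 0,"ay": 0,"az": 0,"hand": 30},{"x": -4.4,"y": -2.1,"z": 0,"ax": 0,"ay": 0,"az": 0,"hand": 30},{"x": -4.63,"y": -2.16,"z": 0,"ax": 0,"ay": 0,"az": 0,"hand": 30},{"x": -4.63,"y": -2.16,"z": 0,"ax": 0,"ay": 0,"az": 0,"hand": 30}])

```text
clock: 4.45
eef_pos: [485.1, -314.3, 138.1]
tcp_rot: [3.141, 0.0, 1.568]
contact_force: [0.0, 1.4, -5.6]
opening: 0.471
grasp_force: 82.0
```

Run:
```python
from h import *
s=monitor.sense();c=imaging.camera_info('wrist');f=imaging.grab_frame('wrist')
print(s['eef_pos'],s['tcp_rot'],s['contact_force'],s['opening'])
g=f[:,:,::-1].copy()
d=np.array([-.986,.164]);e=np.array([-d[1],d[0]]);o=np.array([455,-307.])
for cx,hw in((-32,59),(61,30)):
    P=[w2px(c,[*(o+d*(cx+a*hw)+e*b*hw),5]) for a,b in((-1,-1),(-1,1),(1,1),(1,-1))]
    cv2.polylines(g,[np.int32(P)],True,(0,0,255))
cv2.imwrite('pics/w2.png',g)
```

```text
[ 485.11853377 -314.27496586  138.08883372] [3.14109389e+00 4.14386753e-04 1.56841171e+00] [ 0.02127165  1.41615967 -5.58530042] 0.47124348108564035
```

View pics/w2.png

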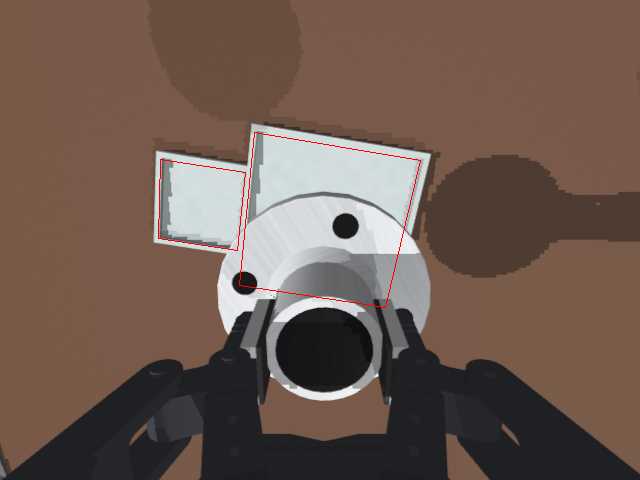

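The wrist view shows the flange held, with the overlay of the predicted bays about 2 px from the real rims. Large-bay centre is about px (330,215), so I can lower here.

drive_tool(plan=[{"x": 0.02,"y": 0.03,"z": 0.6,"ax": 0,"ay": 0,"az": 0,"hand": 30},{"x": 0.02,"y": 0.03,"z": 1.2,"ax": 0,"ay": 0,"az": 0,"hand": 30},{"x": 0.02,"y": 0.03,"z": 1.7,"ax": 0,"ay": 0,"az": 0,"hand": 30},{"x": 0.02,"y": 0.03,"z": 2.05,"ax": 0,"ay": 0,"az": 0,"hand": 30},{"x": 0.02,"y": 0.03,"z": 2.2,"ax": 0,"ay": 0,"az": 0,"hand": 30},{"x": 0.02,"y": 0.03,"z": 2.25,"ax": 0,"ay": 0,"az": 0,"hand": 30},{"x": 0.02,"y": 0.03,"z": 2.28,"ax": 0,"ay": 0,"az": 0,"hand": 30},{"x": 0.02,"y": 0.03,"z": 2.28,"ax": 0,"ay": 0,"az": 0,"hand": 30}])

```text
clock: 5.3
eef_pos: [487.8, -312.1, 24.4]
tcp_rot: [3.14, 0.001, 1.571]
contact_force: [-0.4, -1.0, -4.7]
opening: 0.466
grasp_force: 82.2
```

drive_tool(plan=[{"x": 0,"y": 0,"z": 0.015,"ax": 0,"ay": 0,"az": 0,"hand": 30},{"x": 0,"y": 0,"z": 0.03,"ax": 0,"ay": 0,"az": 0,"hand": 30},{"x": 0,"y": 0,"z": 0.04,"ax": 0,"ay": 0,"az": 0,"hand": 30}])

```text
clock: 5.6
eef_pos: [487.5, -312.3, 22.9]
tcp_rot: [3.141, 0.001, 1.57]
contact_force: [-4.4, 3.6, 13.0]
opening: 0.468
grasp_force: 84.0
```

drive_tool(plan=[{"x": 0,"y": 0,"z": -0.02,"ax": 0,"ay": 0,"az": 0,"hand": 50},{"x": 0,"y": 0,"z": -0.02,"ax": 0,"ay": 0,"az": 0,"hand": 64},{"x": 0,"y": 0,"z": -0.02,"ax": 0,"ay": 0,"az": 0,"hand": 64},{"x": 0,"y": 0,"z": -0.2,"ax": 0,"ay": 0,"az": 0,"hand": 64},{"x": 0,"y": 0,"z": -0.8,"ax": 0,"ay": 0,"az": 0,"hand": 70},{"x": 0,"y": 0,"z": -1.6,"ax": 0,"ay": 0,"az": 0,"hand": 70},{"x": 0,"y": 0,"z": -2.2,"ax": 0,"ay": 0,"az": 0,"hand": 70},{"x": 0.5,"y": 0,"z": -2.4,"ax": 0,"ay": 0,"az": 0,"hand": 70}])

```text
clock: 6.4
eef_pos: [489.3, -289.8, 145.9]
tcp_rot: [3.136, 0.004, 1.569]
contact_force: [1.3, 0.8, 0.7]
opening: 0.823
grasp_force: 0.0
```

drive_tool(plan=[{"x": 0.8,"y": -0.15,"z": 0,"ax": 0,"ay": 0,"az": 0,"hand": 70},{"x": 1.6,"y": -0.3,"z": 0,"ax": 0,"ay": 0,"az": 0,"hand": 70},{"x": 2.4,"y": -0.45,"z": 0,"ax": 0,"ay": 0,"az": 0,"hand": 70},{"x": 3.2,"y": -0.6,"z": 0,"ax": 0,"ay": 0,"az": 0,"hand": 70},{"x": 3.9,"y": -0.72,"z": 0,"ax": 0,"ay": 0,"az": 0,"hand": 70},{"x": 4.15,"y": -0.74,"z": 0,"ax": 0,"ay": 0,"az": 0,"hand": 70},{"x": 4.15,"y": -0.74,"z": 0,"ax": 0,"ay": 0,"az": 0,"hand": 70}])

```text
clock: 7.1
eef_pos: [450.3, -78.4, 142.2]
tcp_rot: [3.141, 0.0, 1.573]
contact_force: [1.1, 0.4, 0.3]
opening: 0.821
grasp_force: 0.0
```

Run:
```python
from h import *
s=monitor.sense();c=imaging.camera_info('wrist');f=imaging.grab_frame('wrist')
t=imaging.grab_frame('top')
print(s['eef_pos'],s['tcp_rot'],s['contact_force'])
g=f[:,:,::-1].copy()
for z,rr in((75,17),(0,17)):
    P=[w2px(c,[450+rr*np.cos(a),-80+rr*np.sin(a),z]) for a in np.linspace(0,6.28,40)]
    cv2.polylines(g,[np.int32(P)],True,(0,0,255))
b=cv2.resize(t[220:350,400:540,::-1],(280,260))
cv2.imwrite('pics/w3.png',np.hstack([cv2.resize(g,(520,390)),np.vstack([b,np.zeros((130,280,3),np.uint8)])]))
```

```text
[450.25598971 -78.37347826 142.1557175 ] [3.14083595e+00 1.19476032e-04 1.57298594e+00] [1.11775356 0.4405094  0.26492128]
```

View pics/w3.png

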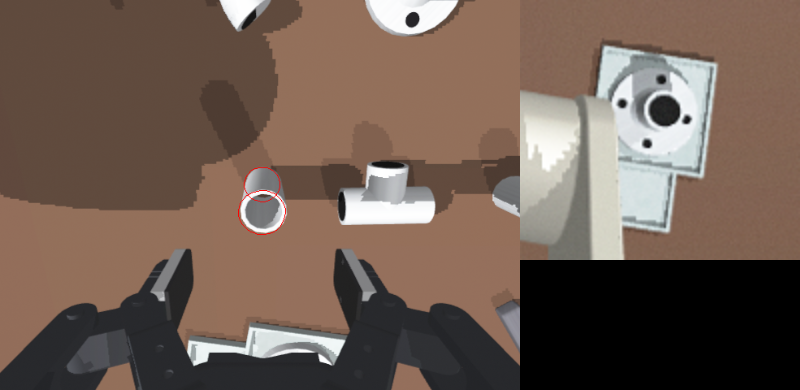

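The overlay matches the tall nipple (rim at px (262,212)), and the flange sits inside the large bay.

drive_tool(plan=[{"x": -0.03,"y": 0,"z": 0.7,"ax": 0,"ay": 0,"az": 0,"hand": 70},{"x": -0.03,"y": 0,"z": 1.4,"ax": 0,"ay": 0,"az": 0,"hand": 70},{"x": -0.03,"y": 0,"z": 1.9,"ax": 0,"ay": 0,"az": 0,"hand": 70},{"x": -0.03,"y": 0,"z": 2.14,"ax": 0,"ay": 0,"az": 0,"hand": 70},{"x": -0.03,"y": 0,"z": 2.14,"ax": 0,"ay": 0,"az": 0,"hand": 60},{"x": -0.03,"y": 0,"z": 2.14,"ax": 0,"ay": 0,"az": 0,"hand": 25},{"x": -0.03,"y": 0,"z": 2.14,"ax": 0,"ay": 0,"az": 0,"hand": 25},{"x": -0.03,"y": 0,"z": 2.14,"ax": 0,"ay": 0,"az": 0,"hand": 25}], grip_force=60)

```text
clock: 8.0
eef_pos: [451.2, -81.4, 35.8]
tcp_rot: [3.139, 0.001, 1.571]
contact_force: [-0.1, -1.5, 5.1]
opening: 0.378
grasp_force: 59.3
```

drive_tool(plan=[{"x": 0,"y": 0,"z": 0,"ax": 0,"ay": 0,"az": 0,"hand": 25},{"x": 0,"y": 0,"z": 0,"ax": 0,"ay": 0,"az": 0,"hand": 25}])

```text
clock: 8.2
eef_pos: [451.2, -81.4, 35.8]
tcp_rot: [3.139, 0.001, 1.571]
contact_force: [-1.3, -3.1, 7.6]
opening: 0.385
grasp_force: 59.6
```

drive_tool(plan=[{"x": 0,"y": 0,"z": -0.3,"ax": 0,"ay": 0,"az": 0,"hand": 25},{"x": 0,"y": 0,"z": -0.9,"ax": 0,"ay": 0,"az": 0,"hand": 25},{"x": -0.5,"y": -0.15,"z": -1.5,"ax": 0,"ay": 0,"az": 0,"hand": 25},{"x": -1.3,"y": -0.35,"z": -1.6,"ax": 0,"ay": 0,"az": 0,"hand": 25},{"x": -2.1,"y": -0.6,"z": -1.6,"ax": 0,"ay": 0,"az": 0,"hand": 25},{"x": -2.9,"y": -0.8,"z": -1.6,"ax": 0,"ay": 0,"az": 0,"hand": 25},{"x": -3.7,"y": -1.0,"z": -1.6,"ax": 0,"ay": 0,"az": 0,"hand": 25},{"x": -4.2,"y": -1.12,"z": -1.6,"ax": 0,"ay": 0,"az": 0,"hand": 25}])

```text
clock: 9.0
eef_pos: [393.4, -293.4, 115.2]
tcp_rot: [3.141, 0.001, 1.57]
contact_force: [0.4, -0.9, -1.9]
opening: 0.379
grasp_force: 60.0
```

drive_tool(plan=[{"x": -0.11,"y": -0.02,"z": 0,"ax": 0,"ay": 0,"az": 0,"hand": 25},{"x": -0.11,"y": -0.02,"z": 0.2,"ax": 0,"ay": 0,"az": 0,"hand": 25},{"x": -0.11,"y": -0.02,"z": 0.6,"ax": 0,"ay": 0,"az": 0,"hand": 25},{"x": -0.11,"y": -0.02,"z": 0.9,"ax": 0,"ay": 0,"az": 0,"hand": 25},{"x": -0.11,"y": -0.02,"z": 1.1,"ax": 0,"ay": 0,"az": 0,"hand": 25},{"x": -0.11,"y": -0.02,"z": 1.2,"ax": 0,"ay": 0,"az": 0,"hand": 25},{"x": -0.11,"y": -0.02,"z": 1.2,"ax": 0,"ay": 0,"az": 0,"hand": 25}])

```text
clock: 9.7
eef_pos: [392.9, -295.6, 53.9]
tcp_rot: [-3.141, -0.001, 1.571]
contact_force: [0.6, 0.8, -2.9]
opening: 0.376
grasp_force: 60.0
```

Run:
```python
from h import *
s=monitor.sense();c=imaging.camera_info('wrist');f=imaging.grab_frame('wrist')
print(s['eef_pos'],s['tcp_rot'],s['contact_force'])
cv2.imwrite('pics/w4.png',f[:,:,::-1])
```

```text
[ 392.91566048 -295.6080377    53.93384774] [-3.14052122e+00 -9.07671086e-04  1.57130369e+00] [ 0.59639937  0.75146385 -2.92764966]
```

View pics/w4.png

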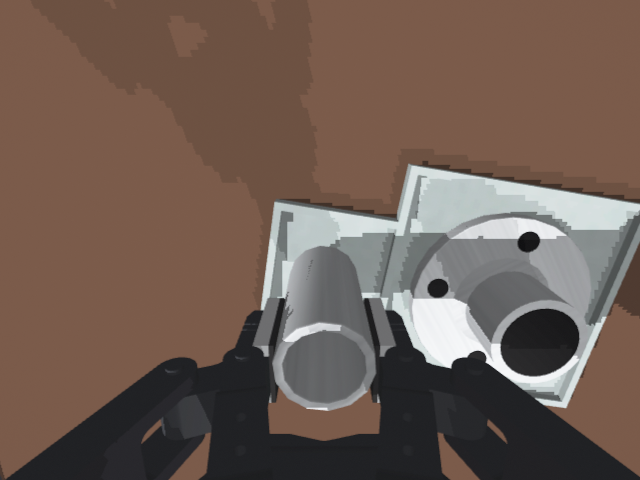

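The view shows the nipple above the small bay, lower end at px (323,262), clear of the rims and flange.

drive_tool(plan=[{"x": 0,"y": 0,"z": 0.12,"ax": 0,"ay": 0,"az": 0,"hand": 25},{"x": 0,"y": 0,"z": 0.22,"ax": 0,"ay": 0,"az": 0,"hand": 25},{"x": 0,"y": 0,"z": 0.27,"ax": 0,"ay": 0,"az": 0,"hand": 25},{"x": 0,"y": 0,"z": 0.29,"ax": 0,"ay": 0,"az": 0,"hand": 25},{"x": 0,"y": 0,"z": 0.3,"ax": 0,"ay": 0,"az": 0,"hand": 25},{"x": 0,"y": 0,"z": 0.31,"ax": 0,"ay": 0,"az": 0,"hand": 25},{"x": 0,"y": 0,"z": 0.31,"ax": 0,"ay": 0,"az": 0,"hand": 25}])

```text
clock: 10.45
eef_pos: [393.1, -296.6, 39.1]
tcp_rot: [3.141, 0.0, 1.57]
contact_force: [-0.7, -0.2, -2.9]
opening: 0.378
grasp_force: 60.0
```

drive_tool(plan=[{"x": 0,"y": 0,"z": 0.01,"ax": 0,"ay": 0,"az": 0,"hand": 25},{"x": 0,"y": 0,"z": 0.02,"ax": 0,"ay": 0,"az": 0,"hand": 25},{"x": 0,"y": 0,"z": 0.025,"ax": 0,"ay": 0,"az": 0,"hand": 25}])

```text
clock: 10.75
eef_pos: [393.2, -296.7, 38.8]
tcp_rot: [3.141, 0.0, 1.571]
contact_force: [-4.2, 2.1, 17.2]
opening: 0.375
grasp_force: 61.5
```

drive_tool(plan=[{"x": 0,"y": 0,"z": -0.02,"ax": 0,"ay": 0,"az": 0,"hand": 42},{"x": 0,"y": 0,"z": -0.02,"ax": 0,"ay": 0,"az": 0,"hand": 54},{"x": 0,"y": 0,"z": -0.02,"ax": 0,"ay": 0,"az": 0,"hand": 54},{"x": 0,"y": 0,"z": -0.2,"ax": 0,"ay": 0,"az": 0,"hand": 54},{"x": 0,"y": 0,"z": -0.8,"ax": 0,"ay": 0,"az": 0,"hand": 54},{"x": 0,"y": 0,"z": -1.6,"ax": 0,"ay": 0,"az": 0,"hand": 70},{"x": 0,"y": 0,"z": -2.2,"ax": 0,"ay": 0,"az": 0,"hand": 70},{"x": 0.6,"y": 0.05,"z": -2.2,"ax": 0,"ay": 0,"az": 0,"hand": 70}])

```text
clock: 11.55
eef_pos: [398.6, -269.9, 152.6]
tcp_rot: [3.134, 0.006, 1.569]
contact_force: [0.6, -0.1, -0.9]
opening: 0.822
grasp_force: 0.0
```

drive_tool(plan=[{"x": 0.9,"y": 0.1,"z": 0,"ax": 0,"ay": 0,"az": 0,"hand": 70},{"x": 1.8,"y": 0.2,"z": 0,"ax": 0,"ay": 0,"az": 0,"hand": 70},{"x": 2.7,"y": 0.3,"z": 0,"ax": 0,"ay": 0,"az": 0,"hand": 70},{"x": 3.6,"y": 0.4,"z": 0,"ax": 0,"ay": 0,"az": 0,"hand": 70},{"x": 4.5,"y": 0.5,"z": 0,"ax": 0,"ay": 0,"az": 0,"hand": 70},{"x": 5.4,"y": 0.6,"z": 0,"ax": 0,"ay": 0,"az": 0,"hand": 70},{"x": 6.0,"y": 0.65,"z": 0,"ax": 0,"ay": 0,"az": 0,"hand": 70},{"x": 6.1,"y": 0.65,"z": 0,"ax": 0,"ay": 0,"az": 0,"hand": 70}])

```text
clock: 12.35
eef_pos: [428.5, 41.2, 148.4]
tcp_rot: [3.141, -0.001, 1.574]
contact_force: [-0.5, -0.3, -0.7]
opening: 0.821
grasp_force: 0.0
```

Run:
```python
from h import *
s=monitor.sense();c=imaging.camera_info('wrist');f=imaging.grab_frame('wrist')
t=imaging.grab_frame('top')
print(s['eef_pos'],s['tcp_rot'],s['contact_force'])
g=f[:,:,::-1].copy()
# elbow model overlay: origin, yaw
o=np.array([430,85.]);yaw=np.deg2rad(185);R=np.array([[np.cos(yaw),-np.sin(yaw)],[np.sin(yaw),np.cos(yaw)]])
for rad in(21,38,55):
    P=[w2px(c,[*(o+R@np.array([-38+rad*np.cos(a),rad*np.sin(a)])),17]) for a in np.linspace(-np.pi/4,np.pi/4,20)]
    cv2.polylines(g,[np.int32(P)],False,(0,0,255))
b=cv2.resize(t[220:350,400:540,::-1],(280,260))
cv2.imwrite('pics/w5.png',np.hstack([cv2.resize(g,(520,390)),np.vstack([b,np.zeros((130,280,3),np.uint8)])]))
cv2.imwrite('pics/w5raw.png',f[:,:,::-1])
```

```text
[428.46980052  41.18110235 148.44090066] [ 3.14066305e+00 -6.00254390e-04  1.57359051e+00] [-0.51775998 -0.27691997 -0.71716173]
```

View pics/w5.png

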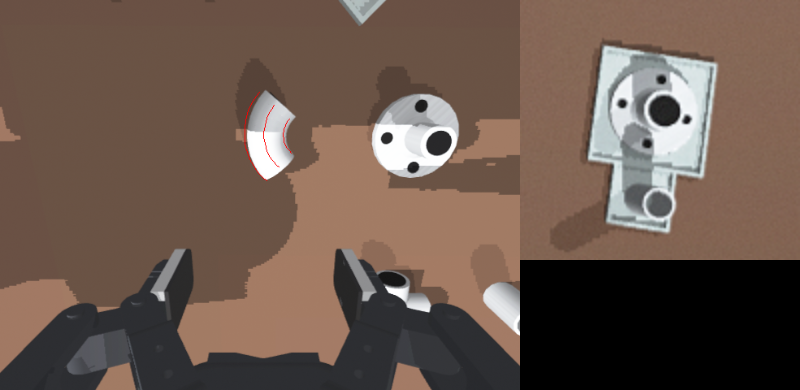

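The overlay fits the elbow (outer arc at px (247,135), ends (265,91) and (268,180)), so its origin is (430,85) at yaw about 185°. Both keyhole pieces sit in their bays.

drive_tool(plan=[{"x": 0.45,"y": 0.02,"z": 0.3,"ax": 0,"ay": 0,"az": -0.4,"hand": 70},{"x": 0.87,"y": 0.03,"z": 0.9,"ax": 0,"ay": 0,"az": -0.83,"hand": 70},{"x": 0.87,"y": 0.03,"z": 1.6,"ax": 0,"ay": 0,"az": -0.83,"hand": 70},{"x": 0.87,"y": 0.03,"z": 2.2,"ax": 0,"ay": 0,"az": -0.83,"hand": 70},{"x": 0.87,"y": 0.03,"z": 2.6,"ax": 0,"ay": 0,"az": -0.83,"hand": 70},{"x": 0.87,"y": 0.03,"z": 2.8,"ax": 0,"ay": 0,"az": -0.83,"hand": 70},{"x": 0.87,"y": 0.03,"z": 2.84,"ax": 0,"ay": 0,"az": -0.83,"hand": 70},{"x": 0.87,"y": 0.03,"z": 2.84,"ax": 0,"ay": 0,"az": -0.83,"hand": 70}])

```text
clock: 13.25
eef_pos: [430.0, 81.5, 6.2]
tcp_rot: [3.141, 0.0, 1.657]
contact_force: [0.2, 0.1, 0.3]
opening: 0.821
grasp_force: 0.0
```

drive_tool(plan=[{"x": 0,"y": 0,"z": 0,"ax": 0,"ay": 0,"az": 0,"hand": 50},{"x": 0,"y": 0,"z": 0,"ax": 0,"ay": 0,"az": 0,"hand": 25},{"x": 0,"y": 0,"z": 0,"ax": 0,"ay": 0,"az": 0,"hand": 25},{"x": 0,"y": 0,"z": 0,"ax": 0,"ay": 0,"az": 0,"hand": 25},{"x": 0,"y": 0,"z": 0,"ax": 0,"ay": 0,"az": 0,"hand": 25}])

```text
clock: 13.75
eef_pos: [430.5, 82.1, 7.1]
tcp_rot: [3.14, -0.0, 1.658]
contact_force: [-1.3, -1.5, 13.5]
opening: 0.398
grasp_force: 53.4
```

drive_tool(plan=[{"x": 0,"y": 0,"z": -0.2,"ax": 0,"ay": 0,"az": 0,"hand": 25},{"x": 0,"y": 0,"z": -0.7,"ax": 0,"ay": 0,"az": 0,"hand": 25},{"x": 0.4,"y": 0.03,"z": -1.2,"ax": 0,"ay": 0,"az": 0,"hand": 25},{"x": 1.2,"y": 0.1,"z": -1.4,"ax": 0,"ay": 0,"az": 0,"hand": 25},{"x": 2.1,"y": 0.2,"z": -1.4,"ax": 0,"ay": 0,"az": 0,"hand": 25},{"x": 3.0,"y": 0.28,"z": -1.4,"ax": 0,"ay": 0,"az": 0,"hand": 25},{"x": 3.9,"y": 0.36,"z": -1.4,"ax": 0,"ay": 0,"az": 0,"hand": 25},{"x": 4.6,"y": 0.42,"z": -1.4,"ax": 0,"ay": 0,"az": 0,"hand": 25}])

```text
clock: 14.55
eef_pos: [430.5, 315.6, 76.8]
tcp_rot: [3.141, -0.001, 1.658]
contact_force: [-0.4, 0.3, -2.5]
opening: 0.397
grasp_force: 55.2
```

drive_tool(plan=[{"x": 0.26,"y": 0.01,"z": 0,"ax": 0,"ay": 0,"az": 0,"hand": 25},{"x": 0.26,"y": 0.01,"z": 0.2,"ax": 0,"ay": 0,"az": 0,"hand": 25},{"x": 0.26,"y": 0.01,"z": 0.5,"ax": 0,"ay": 0,"az": 0,"hand": 25},{"x": 0.26,"y": 0.01,"z": 0.8,"ax": 0,"ay": 0,"az": 0,"hand": 25},{"x": 0.26,"y": 0.01,"z": 0.9,"ax": 0,"ay": 0,"az": 0,"hand": 25},{"x": 0.26,"y": 0.01,"z": 0.9,"ax": 0,"ay": 0,"az": 0,"hand": 25}])

```text
clock: 15.15
eef_pos: [429.3, 324.2, 29.9]
tcp_rot: [-3.139, 0.002, 1.657]
contact_force: [-0.3, 0.8, -2.4]
opening: 0.402
grasp_force: 55.1
```

Run:
```python
from h import *
s=monitor.sense();c=imaging.camera_info('wrist');f=imaging.grab_frame('wrist')
print(s['eef_pos'],s['tcp_rot'],s['contact_force'])
g=f[:,:,::-1].copy()
d=np.array([.707,-.707]);e=np.array([.707,.707]);o=np.array([471,290.])
for cx in(-52,52):
    P=[w2px(c,[*(o+d*(cx+a*50)+e*b*50),5]) for a,b in((-1,-1),(-1,1),(1,1),(1,-1))]
    cv2.polylines(g,[np.int32(P)],True,(0,0,255))
cv2.imwrite('pics/w6.png',g)
```

```text
[429.32721088 324.19712441  29.93446757] [-3.13941403e+00  1.51844907e-03  1.65650621e+00] [-0.28558776  0.81614894 -2.39851425]
```

View pics/w6.png

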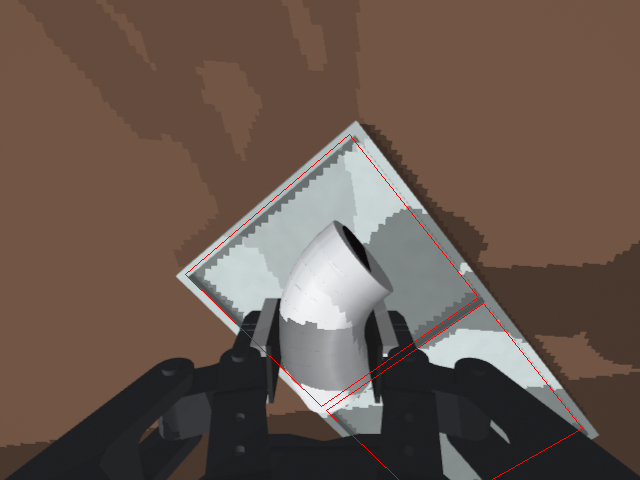

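The view shows the elbow level and over the near-left bay. The bay overlay agrees to about 5 px, with corners at (355,133), (188,275) and (480,300).

drive_tool(plan=[{"x": 0.04,"y": 0.06,"z": 0.15,"ax": 0,"ay": 0,"az": 0,"hand": 25},{"x": 0.04,"y": 0.06,"z": 0.28,"ax": 0,"ay": 0,"az": 0,"hand": 25},{"x": 0.04,"y": 0.06,"z": 0.34,"ax": 0,"ay": 0,"az": 0,"hand": 25},{"x": 0.04,"y": 0.06,"z": 0.37,"ax": 0,"ay": 0,"az": 0,"hand": 25},{"x": 0.04,"y": 0.06,"z": 0.38,"ax": 0,"ay": 0,"az": 0,"hand": 25},{"x": 0.04,"y": 0.06,"z": 0.38,"ax": 0,"ay": 0,"az": 0,"hand": 25}])

```text
clock: 15.8
eef_pos: [432.8, 328.2, 11.8]
tcp_rot: [-3.142, 0.0, 1.658]
contact_force: [-0.1, 0.3, -0.9]
opening: 0.396
grasp_force: 55.1
```

drive_tool(plan=[{"x": 0,"y": 0,"z": 0.015,"ax": 0,"ay": 0,"az": 0,"hand": 25},{"x": 0,"y": 0,"z": 0.03,"ax": 0,"ay": 0,"az": 0,"hand": 25},{"x": 0,"y": 0,"z": 0.03,"ax": 0,"ay": 0,"az": 0,"hand": 25}])

```text
clock: 16.1
eef_pos: [432.9, 328.2, 10.3]
tcp_rot: [3.142, -0.0, 1.658]
contact_force: [-0.6, -0.5, -1.9]
opening: 0.394
grasp_force: 55.1
```

drive_tool(plan=[{"x": 0,"y": 0,"z": 0.01,"ax": 0,"ay": 0,"az": 0,"hand": 25},{"x": 0,"y": 0,"z": 0.02,"ax": 0,"ay": 0,"az": 0,"hand": 25},{"x": 0,"y": 0,"z": 0.02,"ax": 0,"ay": 0,"az": 0,"hand": 25}])

```text
clock: 16.4
eef_pos: [432.9, 328.2, 10.2]
tcp_rot: [3.142, -0.0, 1.657]
contact_force: [-2.3, -2.0, 10.9]
opening: 0.397
grasp_force: 56.6
```

drive_tool(plan=[{"x": 0,"y": 0,"z": -0.02,"ax": 0,"ay": 0,"az": 0,"hand": 42},{"x": 0,"y": 0,"z": -0.02,"ax": 0,"ay": 0,"az": 0,"hand": 50},{"x": 0,"y": 0,"z": -0.02,"ax": 0,"ay": 0,"az": 0,"hand": 50},{"x": 0,"y": 0,"z": -0.2,"ax": 0,"ay": 0,"az": 0,"hand": 50},{"x": 0,"y": 0,"z": -0.8,"ax": 0,"ay": 0,"az": 0,"hand": 60},{"x": 0,"y": 0,"z": -1.6,"ax": 0,"ay": 0,"az": 0,"hand": 70},{"x": 0,"y": 0,"z": -2.4,"ax": 0,"ay": 0,"az": 0,"hand": 70},{"x": -0.6,"y": 0.3,"z": -2.7,"ax": 0,"ay": 0,"az": 0,"hand": 70}])

```text
clock: 17.2
eef_pos: [451.3, 302.5, 148.8]
tcp_rot: [3.137, -0.004, 1.66]
contact_force: [1.1, -0.0, -1.1]
opening: 0.822
grasp_force: 0.0
```

drive_tool(plan=[{"x": -0.8,"y": 0.35,"z": 0,"ax": 0,"ay": 0,"az": 0.3,"hand": 70},{"x": -1.6,"y": 0.7,"z": 0,"ax": 0,"ay": 0,"az": 0.83,"hand": 70},{"x": -2.4,"y": 1.05,"z": 0,"ax": 0,"ay": 0,"az": 0.83,"hand": 70},{"x": -3.2,"y": 1.4,"z": 0,"ax": 0,"ay": 0,"az": 0.83,"hand": 70},{"x": -3.9,"y": 1.7,"z": 0,"ax": 0,"ay": 0,"az": 0.83,"hand": 70},{"x": -4.4,"y": 1.93,"z": 0,"ax": 0,"ay": 0,"az": 0.83,"hand": 70},{"x": -4.47,"y": 1.95,"z": 0,"ax": 0,"ay": 0,"az": 0.83,"hand": 70},{"x": -4.47,"y": 1.95,"z": 0,"ax": 0,"ay": 0,"az": 0.83,"hand": 70}])

```text
clock: 18.0
eef_pos: [566.9, 84.8, 144.6]
tcp_rot: [-3.142, -0.0, 1.569]
contact_force: [-0.7, 0.7, 0.2]
opening: 0.818
grasp_force: 0.0
```

Run:
```python
from h import *
s=monitor.sense();c=imaging.camera_info('wrist');f=imaging.grab_frame('wrist')
t=imaging.grab_frame('top')
print(s['eef_pos'],s['tcp_rot'],s['contact_force'])
g=f[:,:,::-1].copy()
for z,rr in((46,14),(10,37.5)):
    P=[w2px(c,[567+rr*np.cos(a),85+rr*np.sin(a),z]) for a in np.linspace(0,6.28,40)]
    cv2.polylines(g,[np.int32(P)],True,(0,0,255))
b=cv2.resize(t[220:350,120:260,::-1],(280,260))
cv2.imwrite('pics/w7.png',np.hstack([cv2.resize(g,(520,390)),np.vstack([b,np.zeros((130,280,3),np.uint8)])]))
```

```text
[566.90722006  84.84861142 144.59773032] [-3.14155045e+00 -1.75343680e-04  1.56880821e+00] [-0.69798855  0.67403883  0.21022102]
```

View pics/w7.png

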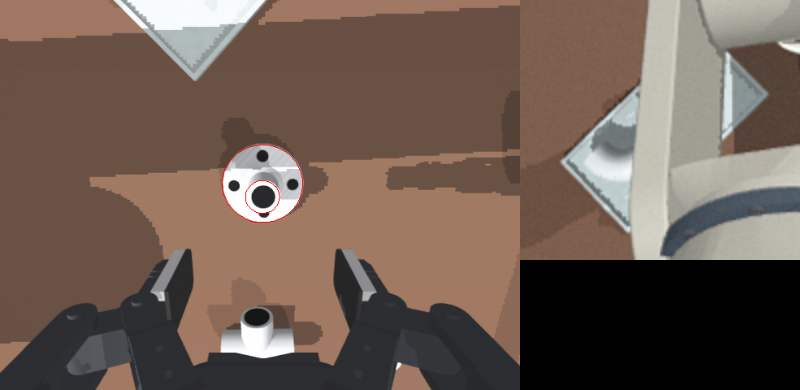

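The overlay matches the narrow flange (neck top at px (263,197)), and the elbow is seen in the left bay.

drive_tool(plan=[{"x": 0,"y": 0,"z": 0.8,"ax": 0,"ay": 0,"az": 0,"hand": 70},{"x": 0,"y": 0,"z": 1.6,"ax": 0,"ay": 0,"az": 0,"hand": 70},{"x": 0,"y": 0,"z": 2.2,"ax": 0,"ay": 0,"az": 0,"hand": 70},{"x": 0,"y": 0,"z": 2.48,"ax": 0,"ay": 0,"az": 0,"hand": 70},{"x": 0,"y": 0,"z": 2.48,"ax": 0,"ay": 0,"az": 0,"hand": 50},{"x": 0,"y": 0,"z": 2.48,"ax": 0,"ay": 0,"az": 0,"hand": 18},{"x": 0,"y": 0,"z": 2.48,"ax": 0,"ay": 0,"az": 0,"hand": 18},{"x": 0,"y": 0,"z": 2.48,"ax": 0,"ay": 0,"az": 0,"hand": 18}], grip_force=70)

```text
clock: 18.9
eef_pos: [567.9, 85.8, 22.2]
tcp_rot: [3.139, -0.001, 1.571]
contact_force: [-1.8, 2.1, 6.9]
opening: 0.304
grasp_force: 68.8
```

drive_tool(plan=[{"x": 0,"y": 0,"z": 0,"ax": 0,"ay": 0,"az": 0,"hand": 18},{"x": 0,"y": 0,"z": 0,"ax": 0,"ay": 0,"az": 0,"hand": 18},{"x": 0,"y": 0,"z": 0,"ax": 0,"ay": 0,"az": 0,"hand": 18}])

```text
clock: 19.2
eef_pos: [568.0, 85.8, 22.3]
tcp_rot: [3.139, -0.001, 1.57]
contact_force: [-1.5, 1.8, 7.5]
opening: 0.302
grasp_force: 68.9
```

drive_tool(plan=[{"x": 0,"y": 0,"z": -0.2,"ax": 0,"ay": 0,"az": 0,"hand": 18},{"x": 0,"y": 0,"z": -0.7,"ax": 0,"ay": 0,"az": 0,"hand": 18},{"x": 0.3,"y": -0.1,"z": -1.2,"ax": 0,"ay": 0,"az": 0,"hand": 18},{"x": 1.0,"y": -0.35,"z": -1.4,"ax": 0,"ay": 0,"az": 0,"hand": 18},{"x": 1.8,"y": -0.64,"z": -1.4,"ax": 0,"ay": 0,"az": 0,"hand": 18},{"x": 2.6,"y": -0.93,"z": -1.4,"ax": 0,"ay": 0,"az": 0,"hand": 18},{"x": 3.2,"y": -1.14,"z": -1.4,"ax": 0,"ay": 0,"az": 0,"hand": 18},{"x": 3.36,"y": -1.2,"z": -1.4,"ax": 0,"ay": 0,"az": 0,"hand": 18}])

```text
clock: 20.0
eef_pos: [506.1, 256.1, 91.4]
tcp_rot: [3.141, -0.001, 1.573]
contact_force: [0.6, -0.4, -3.4]
opening: 0.304
grasp_force: 69.3
```

drive_tool(plan=[{"x": 0,"y": 0,"z": 0,"ax": 0,"ay": 0,"az": 0,"hand": 18},{"x": 0,"y": 0,"z": 0.2,"ax": 0,"ay": 0,"az": 0,"hand": 18},{"x": 0,"y": 0,"z": 0.5,"ax": 0,"ay": 0,"az": 0,"hand": 18},{"x": 0,"y": 0,"z": 0.8,"ax": 0,"ay": 0,"az": 0,"hand": 18},{"x": 0,"y": 0,"z": 0.9,"ax": 0,"ay": 0,"az": 0,"hand": 18},{"x": 0,"y": 0,"z": 0.9,"ax": 0,"ay": 0,"az": 0,"hand": 18}])

```text
clock: 20.6
eef_pos: [506.1, 252.4, 43.6]
tcp_rot: [-3.139, 0.001, 1.57]
contact_force: [-0.7, -0.3, -3.6]
opening: 0.306
grasp_force: 69.4
```

Run:
```python
from h import *
s=monitor.sense();c=imaging.camera_info('wrist');f=imaging.grab_frame('wrist')
print(s['eef_pos'],s['tcp_rot'],s['contact_force'])
cv2.imwrite('pics/w8.png',f[:,:,::-1])
```

```text
[506.10540309 252.3828108   43.58432791] [-3.13886269e+00  1.39759927e-03  1.56976275e+00] [-0.68686326 -0.25176415 -3.56279807]
```

View pics/w8.png

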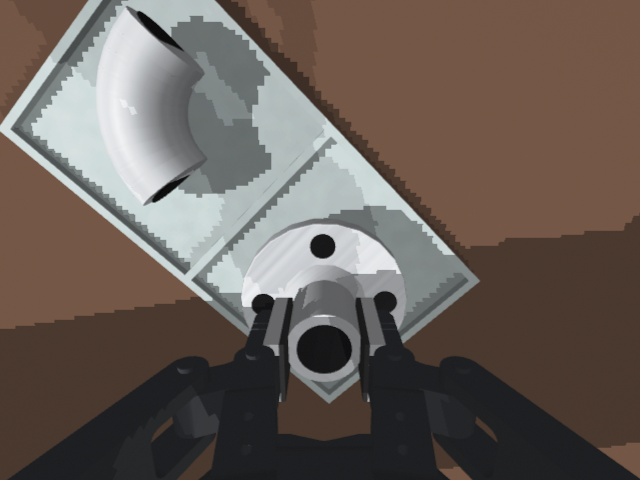

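The view shows the elbow flat in its bay. The narrow flange is over the other bay, corners about (330,140), (475,280), (195,277) and (328,400), and needs about 3 mm more in +x.

drive_tool(plan=[{"x": 0,"y": 0.05,"z": 0.15,"ax": 0,"ay": 0,"az": 0,"hand": 18},{"x": 0,"y": 0.05,"z": 0.27,"ax": 0,"ay": 0,"az": 0,"hand": 18},{"x": 0,"y": 0.05,"z": 0.32,"ax": 0,"ay": 0,"az": 0,"hand": 18},{"x": 0,"y": 0.05,"z": 0.34,"ax": 0,"ay": 0,"az": 0,"hand": 18},{"x": 0,"y": 0.05,"z": 0.36,"ax": 0,"ay": 0,"az": 0,"hand": 18},{"x": 0,"y": 0.05,"z": 0.36,"ax": 0,"ay": 0,"az": 0,"hand": 18}])

```text
clock: 21.25
eef_pos: [509.4, 253.5, 27.4]
tcp_rot: [3.142, -0.0, 1.571]
contact_force: [-0.2, 0.2, -3.7]
opening: 0.307
grasp_force: 69.4
```

Run:
```python
from h import *
s=monitor.sense();c=imaging.camera_info('wrist');f=imaging.grab_frame('wrist')
print(s['eef_pos'],s['contact_force'])
cv2.imwrite('pics/w9.png',f[:,:,::-1])
```

```text
[509.42381216 253.46391424  27.35162142] [-0.18905358  0.21750139 -3.66990416]
```

View pics/w9.png

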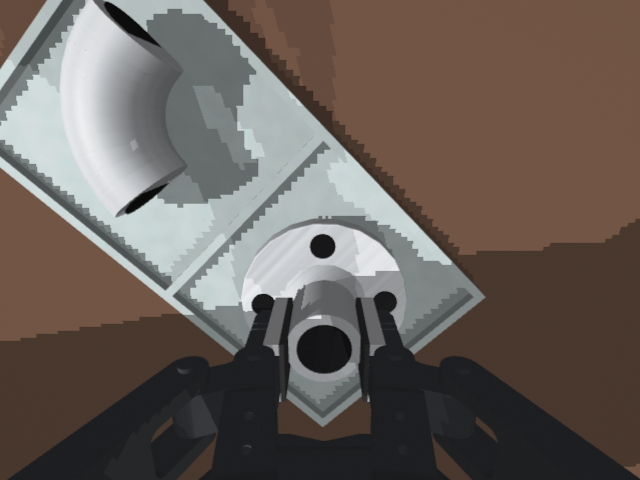

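The flange plate (centre px (323,290)) is centred within the bay. I'm setting it down.

drive_tool(plan=[{"x": 0,"y": 0,"z": 0.015,"ax": 0,"ay": 0,"az": 0,"hand": 18},{"x": 0,"y": 0,"z": 0.03,"ax": 0,"ay": 0,"az": 0,"hand": 18},{"x": 0,"y": 0,"z": 0.04,"ax": 0,"ay": 0,"az": 0,"hand": 18},{"x": 0,"y": 0,"z": 0.045,"ax": 0,"ay": 0,"az": 0,"hand": 18}])

```text
clock: 21.7
eef_pos: [509.4, 253.4, 25.3]
tcp_rot: [-3.142, 0.0, 1.571]
contact_force: [-1.9, -1.3, 2.8]
opening: 0.303
grasp_force: 70.1
```

drive_tool(plan=[{"x": 0,"y": 0,"z": 0.01,"ax": 0,"ay": 0,"az": 0,"hand": 18},{"x": 0,"y": 0,"z": 0.0,"ax": 0,"ay": 0,"az": 0,"hand": 34},{"x": 0,"y": 0,"z": 0.0,"ax": 0,"ay": 0,"az": 0,"hand": 45},{"x": 0,"y": 0,"z": 0.0,"ax": 0,"ay": 0,"az": 0,"hand": 45},{"x": 0,"y": 0,"z": -0.2,"ax": 0,"ay": 0,"az": 0,"hand": 45},{"x": 0,"y": 0,"z": -0.8,"ax": 0,"ay": 0,"az": 0,"hand": 60},{"x": 0,"y": 0,"z": -1.6,"ax": 0,"ay": 0,"az": 0,"hand": 70},{"x": 0,"y": 0,"z": -2.4,"ax": 0,"ay": 0,"az": 0,"hand": 70}])

```text
clock: 22.5
eef_pos: [509.1, 253.2, 146.7]
tcp_rot: [-3.141, 0.0, 1.571]
contact_force: [0.3, 0.5, 0.1]
opening: 0.812
grasp_force: 0.0
```

drive_tool(plan=[{"x": 0.8,"y": 0,"z": -0.5,"ax": 0,"ay": 0,"az": 0,"hand": 70},{"x": 1.6,"y": 0,"z": -0.8,"ax": 0,"ay": 0,"az": 0,"hand": 70},{"x": 2.4,"y": 0,"z": -0.8,"ax": 0,"ay": 0,"az": 0,"hand": 70},{"x": 3.2,"y": 0,"z": -0.8,"ax": 0,"ay": 0,"az": 0,"hand": 70},{"x": 3.8,"y": 0,"z": -0.8,"ax": 0,"ay": 0,"az": 0,"hand": 70},{"x": 4.0,"y": 0,"z": -0.8,"ax": 0,"ay": 0,"az": 0,"hand": 70},{"x": 4.0,"y": 0,"z": -0.8,"ax": 0,"ay": 0,"az": 0,"hand": 70}])

```text
clock: 23.2
eef_pos: [509.2, 454.3, 185.3]
tcp_rot: [3.141, -0.0, 1.572]
contact_force: [0.4, -0.3, -0.9]
opening: 0.815
grasp_force: 0.0
```

Run:
```python
from h import *
t=imaging.grab_frame('top');s=imaging.grab_frame('scene')
a=cv2.resize(t[160:350,120:520,::-1],(800,380))
cv2.imwrite('pics/end.png',a);
b=cv2.resize(s[100:380,210:560,::-1],None,fx=2.1,fy=2.1,interpolation=cv2.INTER_CUBIC);cv2.imwrite('pics/end2.png',b)
```

```text
(no output)
```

View pics/end.png

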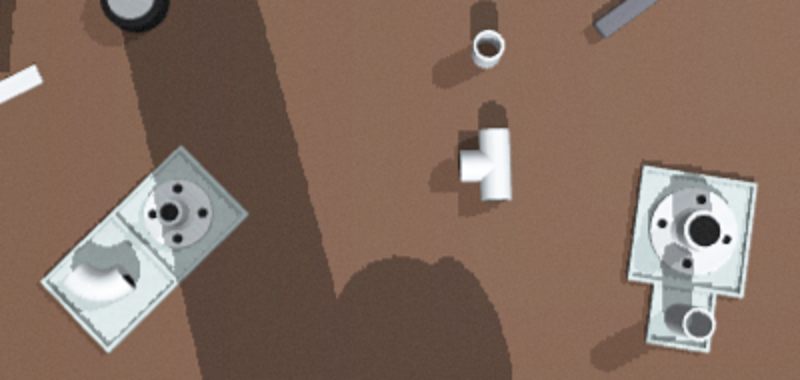

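View pics/end2.png

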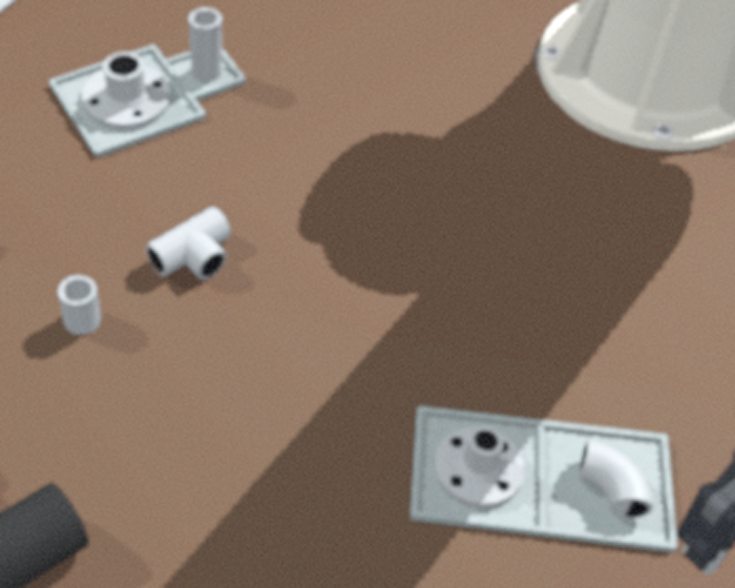

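Both views show all four pieces inside their bays and flat, with the short nipple and tee untouched.

```bash
python3 -c "
from rig import r
print(r.sign_off())"
```

```text
the job is handed in; nothing more can be done
None
```

Both kits are made up and handed in: the final pictures show all four fittings resting flat in the right bays, the short nipple and tee not moved, and the clock at about 23 s of the 115 s allowed.

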